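Assemble a filter unit on its vacuum stand

ROBOT

A 7-joint arm with a two-finger parallel gripper is mounted at the origin on a cart in front of the work surface, level with it; the furniture and walls round the work are solid. World frame = base frame: x ahead of the robot, y to its left, z up, the work surface at z = 0. Lengths are in m, angles in degrees, forces in N, time in s.
With the tool pointing down it reaches from about 0.4 to 0.85 m from the base axis. Payload 4.5 kg.
Tool frame: the origin (TCP) lies on the centre line of the jaws, within the pads' length; the fingertips stand 11 mm ahead of it and the grasp point (between the pads) lies 8 mm behind it; z points along the fingers, y is the direction in which the jaws open and shut (so a half turn about z gives the same grasp; the last joint's range is limited). The gripper opens to 85 mm and grips with 20 to 120 N. Pads are 22 mm wide; open, the fingers measure 114 mm over their backs; the gripper's body (76 mm by 85 mm) begins 54 mm behind the grasp point. The pads swing forward as they close: fully open they stand 13 mm farther back than shut.
Start: joints at [72.64, 39.483, -11.15, 89.685, 9.013, 51.709, -12.324], TCP at [0.207, -0.59, 0.203] pointing down, gripper open.
Joint ranges: [-172.22, 172.22], [-26.19, 119.32], [-84.43, 86.54], [7.71, 146.69], [-57.33, 237.33], [2.42, 119.75], [-152.13, 152.13]. Speed limits (degrees/s): [147.25, 147.25, 180, 180, 180, 180, 180].

INTERFACE

Orientations are given as [roll, pitch, yaw] about the fixed x, y, z axes, in that order (R = Rz(yaw) Ry(pitch) Rx(roll)).
In Python, from bench import get_state, camera, get_calibration, close_job gives the robot as it stands.
- The arm moves only by the shell command python3 -m jog 'ROWS' [FORCE]. ROWS is JSON, a list of rows, each an object of numbers: "x", "y", "z": the shift along the tool's x, y, z in cm; "rx", "ry", "rz": the turn, a rotation vector about the tool's x, y, z in rad; "grip": the closure, from 0 (fully open) to 1 (shut). In form: [{"x": .., "y": .., "z": .., "rx": .., "ry": .., "rz": .., "grip": ..}, ...]. A call has 1 to 8 rows; each row is the pose to reach, as a shift and turn from the pose commanded when the call began, along the tool's axes at that moment; what a row does not reach only later rows make up. A row lasts 1/8 s, in which the tool goes at most 62.5 mm and 10.7 degrees, less where a joint would pass 70% of its speed; a pose out of reach is approached as far as the arm can. A call with a gripper value outside its range is refused whole. The fingers move at their own pace and stop on an object; FORCE is the grip in N (left out, the last holds). Time passes only in rows, so rows that repeat a pose let the fingers close. It gives the time, the measured TCP pose, the force and the opening at its end, in the units of the state.
- get_state(): the state, without advancing time (a new reading comes with each control period).
- camera(name): name is "side" or "top" or "wrist"; returns (picture, depth): 420x560x3 uint8, red, green, blue; 420x560 float32, m along the optical axis (not along the pixel's ray), 0 where there is no reading.
- get_calibration(name): a dict with "K" (3x3 intrinsics, pixels), "xyz" and "attitude" of the camera in the world. Camera axes: x right, y up, looking along -z (the intrinsics and any distortion apply to the point x, -y, -z); pixel columns grow to the right and rows downward; lengths in m; the calibration is good to about 2 mm. A picture is of the moment at which its call begins: read the wrist's pose just before it. get_calibration takes no time and is no camera call; for the wrist camera it gives the pose at the moment of the call.
- close_job(): hands the job in, once; it reports no verdict.
The state is a dict: "t": time; "qpos": joint angles; "joint_vel": joint speeds; "joint_torque": joint torques, N m; "position": TCP position; "tool_rot": TCP orientation; "force": force on the tool from outside, world axes, zero at the start; "ft_torque": the same for the moment, N m; "gripper_width": opening from 0.0 (shut) to 1.0 (fully open).
Only numpy, scipy, OpenCV 4.12 (cv2) and the standard library are available. Lean on these libraries where they do the work, as an engineer would, in place of code of your own. Each camera call takes 0.05 s, during which the arm holds its last target. There are 200 camera calls.

TASK

Assemble the filter unit on the open port of the round vacuum stand, in this order: the cup-shaped support into the port, the white filter disc holder into the support, the tall open tube over the disc holder, and last the lid, knob up, on the tube. Each part must sit upright and fully home on the one below before the next is added; do not knock over the glass jar or the reagent bottle.

Things in the scene. Friction and masses are not known exactly. Their poses are not given: they have to be found in the camera images.
- stand: Fixed round steel vacuum stand. A flat base disc 110 mm in diameter and 14 mm high carries an upright hollow boss 55 mm in diameter whose rim is 50 mm above the worktop; a short hose nozzle sticks out of the boss along the stand's +x, 26 mm above the worktop, to 48 mm from the axis. Origin: centre of the underside, z up.
- port (a point): Centre of the port's open mouth, on the stand's axis, at rim height (50 mm above the worktop). The port is a round bore 49 mm in diameter and 16 mm deep; a part's shoulder comes to rest on the rim.
- support_center (a point): Centre (half-way up) of the loose cup-shaped steel support, 34 mm high, 0.16 kg: tapered foot 12 mm long (36 mm diameter at the bottom, 45 at the shoulder), above it a body 60 mm in diameter, 22 mm high, with a 49 mm bore 16 mm deep, open at the top. It stands on its foot. Seated, its shoulder lies on the port's rim: this point is 5 mm, its own rim 22 mm above port. z up.
- disc_holder_center (a point): Mid-height (also of its flange) of the loose white disc holder, 38 mm high, 0.10 kg: tapered foot 12 mm long (36 to 45 mm diameter), flange 64 mm in diameter, 14 mm thick, on top a like cone 12 mm high (45 narrowing to 36 mm) with a grey perforated disc. It stands on its foot. Seated, its flange lies on the support's rim: this point is 29 mm, the flange top 36 mm above port. z up.
- tube_center (a point): Centre (half-way up) of the loose steel tube, open at both ends, 70 mm high, 60 mm outside diameter, 49 mm bore, 0.16 kg, standing upright; both ends are alike. Seated over the disc holder's cone it stands on the flange: this point is 71 mm, its top rim 106 mm above port. z up.
- lid_center (a point): Centre (half-way up) of the loose lid, 46 mm high, 0.10 kg: tapered foot 12 mm long (36 to 45 mm diameter), steel flange 68 mm in diameter, 6 mm thick, black knob 24 mm in diameter and 28 mm high on top. The knob reaches from 5 mm below to 23 mm above this point; grip it there. Seated, its flange lies on the tube's rim: this point is 117 mm above port. z up.
- jar_center (a point): Centre (half-way up) of a loose open clear glass jar, 68 mm diameter, 103 mm high: a bystander, not to be knocked over. z up.
- bottle_center (a point): Centre (half-way up) of the loose white reagent bottle with a red cap that stands on the right-hand side, 43 mm diameter, 88 mm high: a bystander, not to be knocked over. z up.
Things that resemble listed ones, but are neither listed nor needed, are in the scene too. What is shaped like the part that bears lid_center but blue or yellow is not meant.

How it is judged:
By the outcome, as a careful person would: the job done as asked, in the order asked, and still so for the second after the job is handed in, with the robot touching nothing.
It also fails if it takes over 109 s, if anything falls off the work surface, if the arm or the gripper's body presses on something with over 40 N, if the wrist force passes 120 N, or if a joint passes its speed limit or range.

## Working session

There is one attempt and no reset: what is moved stays moved. The work goes in short steps, Python scripts to look and compute and a shell command to move; the robot and the scene stay as the last step left them, time stands still between calls to the robot, and variables do not carry over. Pictures are saved under pics/ and viewed, about 12 in all and at most 16, crops included, and the job is handed in when it is done.

```bash
mkdir -p pics
cat > h.py <<'E'
import numpy as np, cv2
from scipy.spatial.transform import Rotation as R
from bench import get_state, camera, get_calibration, close_job
def cloud(name):
    c=get_calibration(name); im,d=camera(name)
    K=np.array(c["K"]); v,u=np.mgrid[:d.shape[0],:d.shape[1]]
    uv=np.stack([u,v],-1).reshape(-1,1,2).astype(np.float64)
    dist=np.array(c.get("dist",c.get("distortion",np.zeros(5))),float)
    p=cv2.undistortPoints(uv,K,dist).reshape(*d.shape,2)
    P=np.stack([p[...,0]*d,-p[...,1]*d,-d],-1)
    W=P@R.from_euler('xyz',c["attitude"],degrees=True).as_matrix().T+np.array(c["xyz"])
    W[d==0]=np.nan
    return im,d,W
E
python3 - <<'E'
from h import *
for n in("side","top","wrist"): print(n,get_calibration(n))
print(get_state())
for n in("side","top"):
    im,d,W=cloud(n); np.savez(f"pics/{n}0.npz",im=im,W=W); cv2.imwrite(f"pics/{n}0.png",im[...,::-1])
E
```

```text
side {'K': array([[434.4538619 ,   0.        , 282.27610318],
       [  0.        , 434.4538619 , 207.2482493 ],
       [  0.        ,   0.        ,   1.        ]]), 'xyz': array([ 0.59252943, -1.09628841,  0.59655855]), 'attitude': array([64.04288416,  0.38052276,  0.95550751])}
top {'K': array([[494.55260737,   0.        , 279.68147103],
       [  0.        , 494.55260737, 211.90279573],
       [  0.        ,   0.        ,   1.        ]]), 'xyz': array([0.41574703, 0.0105035 , 1.63594131]), 'attitude': array([  5.16612513,  -0.74977917, -91.42627589])}
wrist {'K': array([[374.27817056,   0.        , 275.61031834],
       [  0.        , 374.27817056, 209.54642441],
       [  0.        ,   0.        ,   1.        ]]), 'xyz': array([ 0.2697137 , -0.56622358,  0.37308905]), 'attitude': array([-15.3567531 ,   0.17921639, -70.67839377])}
{'t': 0.0, 'qpos': array([ 72.6403148 ,  39.53483264, -11.14386579,  89.7450773 ,
         9.01246512,  51.7073164 , -12.32407543]), 'joint_vel': array([ 0.00361075, -0.11016404, -0.00290761,  0.01289769,  0.01954607,
       -0.03533653,  0.06753343]), 'joint_torque': array([ 2.87847263e-05, -5.39616036e+01, -1.26669187e+00, -1.58544999e+01,
        9.06026893e-03,  9.48834757e-03, -1.02618534e-05]), 'position': array([ 0.20624671, -0.58925483,  0.20236473]), 'tool_rot': array([-1.79894844e+02,  7.68637935e-03,  1.93005495e+01]), 'force': array([-1.26934622, -0.0826874 ,  1.91990296]), 'ft_torque': array([-0.02048914,  0.05491789, -0.04837193]), 'gripper_width': 0.998792533935041}
```

View pics/side0.png

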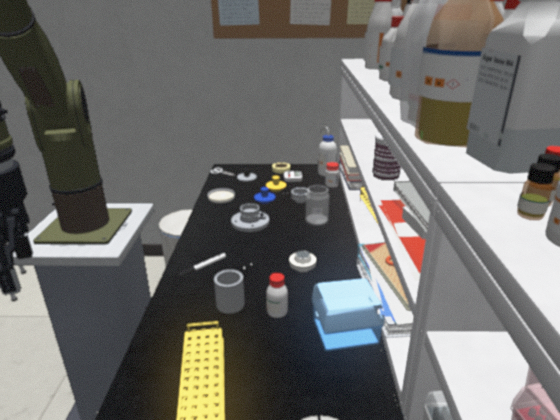

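View pics/top0.png

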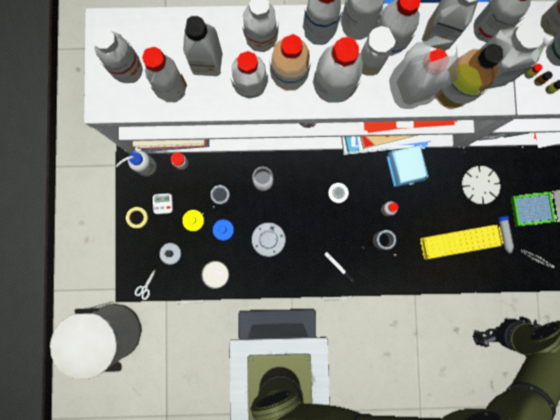

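The side view shows the tube at (229,290), bottle at (277,297), disc holder at (302,261), stand at (250,216), jar at (317,205), blue lid at (264,196), yellow lid at (276,184), a steel lid-like part at (246,177), and the support at (300,195).

The same parts in the top view:
- Lid: steel (171,253). Lookalikes are blue (223,230) and yellow (193,220).
- Support: ring (220,193). The jar (262,178) and yellow ring (137,217) could be confused with it.
- Disc holder: (338,192). The white dish (215,274) and white rotor (481,184) could be confused with it.
- Tube: (385,240).
- Bottle: (389,208). There is another at (178,160).

Next I'll measure these and check them in one crop.

Run:
```python
from h import *
D=np.load("pics/top0.npz");W=D["W"];im=D["im"]
for n,(u,v) in dict(stand=(268,239),lid=(171,253),blue=(223,230),yel=(193,220),sup=(220,193),disc=(338,192),tube=(385,240),bottle=(389,208),jar=(262,178),bot2=(178,160),bot3=(140,162),bluebox=(407,167),shelf=(300,110),shelf2=(300,140),dish=(215,274),rack=(460,240)).items():
    p=W[v-18:v+19,u-18:u+19].reshape(-1,3);p=p[np.isfinite(p[:,0])]
    t=p[p[:,2]>.012]; 
    print(n,W[v,u].round(3),"n",len(t),"mn",t.min(0).round(3) if len(t) else 0,"mx",t.max(0).round(3) if len(t) else 0,"mid",((t.min(0)+t.max(0))/2).round(3) if len(t) else 0)
g=W[160:260:20,150:450:60,2];print(g.round(3))
c=cv2.resize(im[140:300,110:410],None,fx=2.6,fy=2.6,interpolation=cv2.INTER_CUBIC);cv2.imwrite("pics/crop0.png",c[...,::-1])
```

```text
stand [0.473 0.026 0.024] n 794 mn [ 0.421 -0.033  0.012] mx [0.527 0.079 0.058] mid [0.474 0.023 0.035]
lid [0.435 0.336 0.05 ] n 350 mn [0.397 0.295 0.012] mx [0.472 0.402 0.054] mid [0.435 0.348 0.033]
blue [0.505 0.169 0.051] n 336 mn [0.454 0.125 0.012] mx [0.559 0.206 0.054] mid [0.507 0.165 0.033]
yel [0.539 0.265 0.048] n 326 mn [0.499 0.24  0.012] mx [0.575 0.303 0.054] mid [0.537 0.272 0.033]
sup [0.628 0.18  0.022] n 280 mn [0.589 0.141 0.012] mx [0.686 0.23  0.045] mid [0.637 0.185 0.029]
disc [ 0.62  -0.205  0.043] n 303 mn [ 0.57  -0.258  0.012] mx [ 0.673 -0.159  0.049] mid [ 0.621 -0.208  0.031]
tube [ 0.461 -0.362 -0.004] n 235 mn [ 0.434 -0.418  0.012] mx [ 0.521 -0.316  0.081] mid [ 0.477 -0.367  0.047]
bottle [ 0.559 -0.357  0.093] n 185 mn [ 0.516 -0.427  0.012] mx [ 0.592 -0.322  0.1  ] mid [ 0.554 -0.375  0.056]
jar [0.677 0.041 0.008] n 275 mn [ 0.623 -0.001  0.012] mx [0.703 0.072 0.114] mid [0.663 0.035 0.063]
bot2 [0.729 0.306 0.08 ] n 583 mn [0.684 0.245 0.012] mx [0.784 0.376 0.113] mid [0.734 0.31  0.062]
bot3 [0.714 0.411 0.139] n 807 mn [0.694 0.363 0.012] mx [0.793 0.483 0.177] mid [0.743 0.423 0.095]
bluebox [ 0.688 -0.419  0.095] n 1183 mn [ 0.635 -0.502  0.012] mx [ 0.758 -0.371  0.106] mid [ 0.697 -0.437  0.059]
shelf [ 0.788 -0.067  0.398] n 1361 mn [ 0.764 -0.132  0.191] mx [ 0.836 -0.02   0.444] mid [ 0.8   -0.076  0.317]
shelf2 [ 0.798 -0.087  0.028] n 1011 mn [ 0.764 -0.148  0.013] mx [ 0.811 -0.021  0.373] mid [ 0.787 -0.084  0.193]
dish [0.364 0.2   0.019] n 545 mn [0.308 0.153 0.012] mx [0.424 0.257 0.027] mid [0.366 0.205 0.02 ]
rack [ 0.454 -0.594  0.045] n 799 mn [ 0.407 -0.66   0.012] mx [ 0.499 -0.53   0.058] mid [ 0.453 -0.595  0.035]
[[ 0.083  0.006  0.003 -0.005  0.059]
 [-0.001 -0.003  0.099  0.004  0.001]
 [ 0.001  0.005  0.    -0.001  0.006]
 [ 0.002  0.004  0.002  0.006 -0.001]
 [ 0.005 -0.004  0.03   0.006  0.017]]
```

View pics/crop0.png

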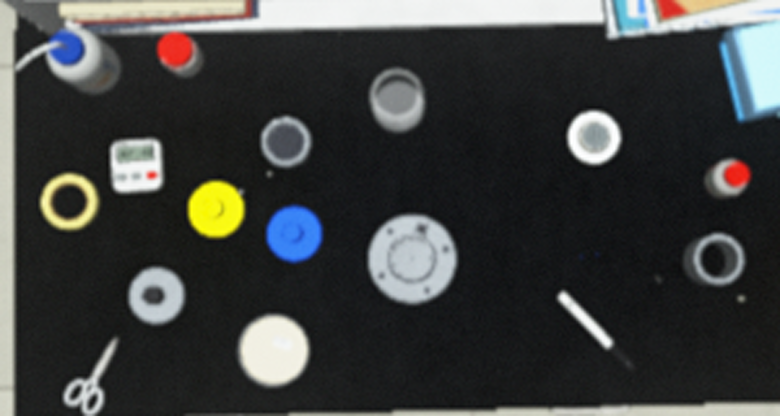

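The crop confirms the lid: a steel disc with a black knob at crop (155,295). The support ring is at (286,141), the disc holder at (594,137), the tube at (716,260) and the stand at (412,258). I'll head for the support first.

```bash
python3 -m jog '[{"x":33,"y":-29,"z":0,"rz":0.17},{"x":33,"y":-29,"rz":0.337},{"x":33,"y":-29,"rz":0.337},{"x":33,"y":-29,"rz":0.337},{"x":33,"y":-29,"rz":0.337},{"x":33,"y":-29,"rz":0.337},{"x":33,"y":-29,"rz":0.337},{"x":33,"y":-29,"rz":0.337}]'
```

```text
$[0]: bad value
```

```bash
python3 -m jog '[{"x":33,"y":-29,"z":0,"rx":0,"ry":0,"rz":0.337,"grip":0},{"x":33,"y":-29,"z":0,"rx":0,"ry":0,"rz":0.337,"grip":0},{"x":33,"y":-29,"z":0,"rx":0,"ry":0,"rz":0.337,"grip":0},{"x":33,"y":-29,"z":0,"rx":0,"ry":0,"rz":0.337,"grip":0},{"x":33,"y":-29,"z":0,"rx":0,"ry":0,"rz":0.337,"grip":0},{"x":33,"y":-29,"z":0,"rx":0,"ry":0,"rz":0.337,"grip":0},{"x":33,"y":-29,"z":0,"rx":0,"ry":0,"rz":0.337,"grip":0},{"x":33,"y":-29,"z":0,"rx":0,"ry":0,"rz":0.337,"grip":0}]'
```

```text
t: 1.1
position: [0.4252, -0.2012, 0.2031]
tool_rot: [-179.8, -0.1, 0.6]
force: [0.1, -0.4, 0.1]
gripper_width: 1.005
```

```bash
python3 -m jog '[{"x":20,"y":-38,"z":0,"rx":0,"ry":0,"rz":0,"grip":0},{"x":20,"y":-38,"z":0,"rx":0,"ry":0,"rz":0,"grip":0},{"x":20,"y":-38,"z":0,"rx":0,"ry":0,"rz":0,"grip":0},{"x":20,"y":-38,"z":0,"rx":0,"ry":0,"rz":0,"grip":0},{"x":20,"y":-38,"z":0,"rx":0,"ry":0,"rz":0,"grip":0},{"x":20,"y":-38,"z":0,"rx":0,"ry":0,"rz":0,"grip":0},{"x":20,"y":-38,"z":0,"rx":0,"ry":0,"rz":0,"grip":0},{"x":20,"y":-38,"z":0,"rx":0,"ry":0,"rz":0,"grip":0}]'
cat >> h.py <<'E'
def obj(W,c,r,zlo,zhi):
    """mean-of-circle fit: points in height band near c"""
    m=np.isfinite(W[...,0])&(np.hypot(W[...,0]-c[0],W[...,1]-c[1])<r)&(W[...,2]>zlo)&(W[...,2]<zhi)
    p=W[m]
    (a,b),rad=cv2.minEnclosingCircle(p[:,:2].astype(np.float32))
    lo,hi=np.percentile(p,[1,99],axis=0)
    A=np.c_[p[:,:2],np.ones(len(p))];
    return dict(n=len(p),circ=np.round([a,b,rad],4),med=np.median(p,0).round(4),mid=((lo+hi)/2).round(4),ext=(hi-lo).round(4))
E
python3 - <<'E'
from h import *
print(get_state()["position"],get_state()["tool_rot"])
im,d,W=cloud("wrist");np.savez("pics/w1.npz",im=im,W=W);cv2.imwrite("pics/w1.png",im[...,::-1])
print(obj(W,(.632,.183),.045,.026,.05))
E
```

```text
t: 2.1
position: [0.6229, 0.1781, 0.2022]
tool_rot: [-179.8, -0.0, 0.4]
force: [-0.8, -0.1, -0.2]
gripper_width: 1.002
[0.62288941 0.17810705 0.20217585] [-1.79806437e+02 -1.06685543e-02  3.50247580e-01]
{'n': 1197, 'circ': array([0.6231, 0.1826, 0.0301]), 'med': array([0.623 , 0.1818, 0.0337]), 'mid': array([0.6234, 0.1825, 0.0312]), 'ext': array([0.058 , 0.0572, 0.0091])}
```

View pics/w1.png

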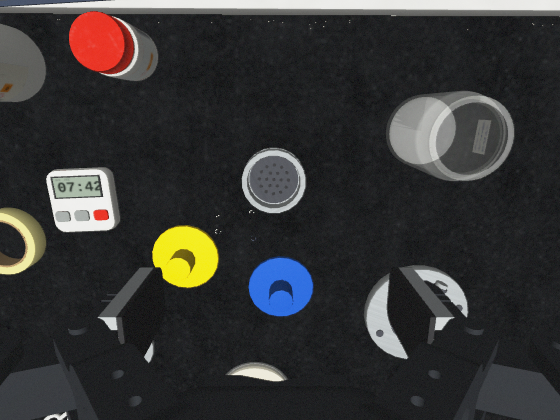

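The wrist view shows the support at (274,181) as a perforated cup with fitted radius 30.1 mm, centred on world (.623,.1825). The knob lookalikes, blue and yellow, are below it. I'll descend and grip.

```bash
python3 -m jog '[{"x":0,"y":-0.45,"z":6,"rx":0,"ry":0,"rz":0,"grip":0},{"x":0,"y":-0.45,"z":11,"rx":0,"ry":0,"rz":0,"grip":0},{"x":0,"y":-0.45,"z":15,"rx":0,"ry":0,"rz":0,"grip":0},{"x":0,"y":-0.45,"z":17.5,"rx":0,"ry":0,"rz":0,"grip":0},{"x":0,"y":-0.45,"z":18.2,"rx":0,"ry":0,"rz":0,"grip":0},{"x":0,"y":-0.45,"z":18.2,"rx":0,"ry":0,"rz":0,"grip":0},{"x":0,"y":-0.45,"z":18.2,"rx":0,"ry":0,"rz":0,"grip":0.6},{"x":0,"y":-0.45,"z":18.2,"rx":0,"ry":0,"rz":0,"grip":0.6}]' 40 
python3 -m jog '[{"x":0,"y":0,"z":0,"rx":0,"ry":0,"rz":0,"grip":0.6},{"x":0,"y":0,"z":0,"rx":0,"ry":0,"rz":0,"grip":0.6},{"x":0,"y":0,"z":0,"rx":0,"ry":0,"rz":0,"grip":0.6},{"x":0,"y":0,"z":0,"rx":0,"ry":0,"rz":0,"grip":0.6}]' 40
```

```text
t: 3.15
position: [0.6231, 0.1774, 0.0224]
tool_rot: [-180.0, -0.1, -0.0]
force: [1.1, -0.5, -0.4]
gripper_width: 0.606
t: 3.65
position: [0.6222, 0.1773, 0.0211]
tool_rot: [180.0, 0.0, -0.0]
force: [0.1, 0.4, 0.7]
gripper_width: 0.397
```

Run:
```python
from h import *
D=np.load("pics/w1.npz");W=D["W"]
print("stand base w",obj(W,(.473,.024),.075,.01,.02),obj(W,(.473,.024),.04,.042,.058))
D=np.load("pics/top0.npz");W=D["W"]
print("stand base t",obj(W,(.473,.024),.075,.008,.02),obj(W,(.473,.024),.04,.042,.058))
```

```text
Traceback (most recent call last):
  File "h.py", line 19, in obj
    lo,hi=np.percentile(p,[1,99],axis=0)
          ~~~~~~~~~~~~~^^^^^^^^^^^^^^^^^
IndexError: index -1 is out of bounds for axis 0 with size 0
```

Run:
```python
from h import *
im,d,W=cloud("wrist");cv2.imwrite("pics/w2.png",im[...,::-1])
print(get_state()["position"],get_state()["gripper_width"],get_state()["force"])
```

```text
[0.62223882 0.17729948 0.02113675] 0.40114707761438656 [-0.14015333  0.32738949 -0.32261579]
```

View pics/w2.png

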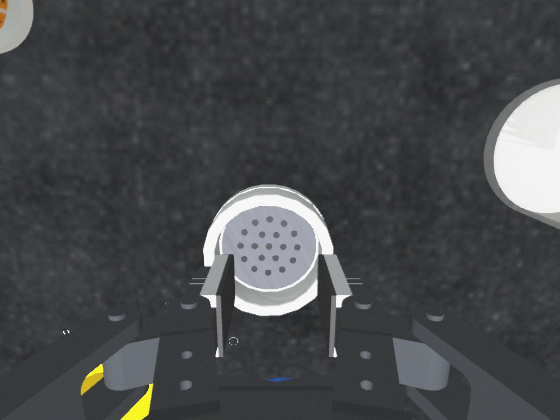

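The support sits ahead (+x) of the pads, so the fingers closed behind its centre. I'll re-measure at rest.

Run:
```python
from h import *
print(get_calibration("wrist")["xyz"],get_calibration("wrist")["attitude"],get_state()["position"])
im,d,W=cloud("wrist")
for u,v in [(269,190),(269,205),(269,250),(269,300),(210,250),(328,240),(218,300),(335,300),(222,262)]: print((u,v),W[v,u].round(4))
T=np.load("pics/top0.npz")["W"]; 
for n,c,zl,zh,r in [("sup",(.63,.182),.024,.05,.045),("disc",(.621,-.207),.02,.05,.05),("lid",(.435,.34),.01,.03,.05),("blue",(.505,.167),.01,.03,.05),("base",(.473,.024),.006,.022,.07),("boss",(.473,.024),.042,.06,.04)]: print(n,obj(T,c,r,zl,zh))
```

```text
[0.68934095 0.1784888  0.19186217] [-1.53753520e+01  6.23603674e-02 -8.99888861e+01] [0.62223882 0.17729948 0.02113675]
(269, 190) [0.6529 0.1817 0.0261]
(269, 205) [0.6478 0.1815 0.0334]
(269, 250) [0.6206 0.182  0.0178]
(269, 300) [0.5994 0.1818 0.0294]
(210, 250) [0.6273 0.2081 0.0348]
(328, 240) [0.6326 0.1555 0.0361]
(218, 300) [0.6316 0.1964 0.0876]
(335, 300) [0.6314 0.1601 0.0871]
(222, 262) [0.6333 0.1987 0.062 ]
sup {'n': 136, 'circ': array([0.6242, 0.1806, 0.0297]), 'med': array([0.6241, 0.1791, 0.0329]), 'mid': array([0.6244, 0.1807, 0.034 ]), 'ext': array([0.0562, 0.0556, 0.0195])}
disc {'n': 289, 'circ': array([ 0.6216, -0.2069,  0.0323]), 'med': array([ 0.62  , -0.2052,  0.0329]), 'mid': array([ 0.6215, -0.2068,  0.0335]), 'ext': array([0.0593, 0.0593, 0.0243])}
lid {'n': 307, 'circ': array([0.4357, 0.3387, 0.0479]), 'med': array([0.4362, 0.3447, 0.02  ]), 'mid': array([0.4359, 0.3457, 0.0202]), 'ext': array([0.0649, 0.0655, 0.0176])}
blue {'n': 299, 'circ': array([0.5051, 0.1666, 0.0496]), 'med': array([0.5092, 0.172 , 0.0199]), 'mid': array([0.5097, 0.1723, 0.0193]), 'ext': array([0.0656, 0.0655, 0.0174])}
base {'n': 649, 'circ': array([0.4733, 0.0233, 0.0696]), 'med': array([0.4692, 0.0252, 0.0153]), 'mid': array([0.4734, 0.0219, 0.014 ]), 'ext': array([0.1186, 0.1216, 0.0154])}
boss {'n': 58, 'circ': array([0.479 , 0.024 , 0.0312]), 'med': array([0.4757, 0.0257, 0.0502]), 'mid': array([0.477 , 0.0257, 0.0504]), 'ext': array([0.0545, 0.0515, 0.0153])}
```

Run:
```python
from h import *
im,d,W=cloud("wrist")
print("table",np.nanmedian(W[60:150,150:400,2]), "depth finger",d[262,222],d[300,218],d[340,225],d[100,280])
for r in range(245,360,8):
  print(r,[tuple(W[r,c].round(3)) for c in (212,222,230,335,345)])
P=W[240:360,190:360].reshape(-1,3);P=P[P[:,2]>.042];print(P[P[:,2].argsort()[:200:40]].round(3))
```

```text
table 2.744278459035354e-05 depth finger 0.14040989 0.116107635 0.1274369 0.18397819
245 [(np.float64(0.629), np.float64(0.207), np.float64(0.033)), (np.float64(0.623), np.float64(0.205), np.float64(0.017)), (np.float64(0.623), np.float64(0.201), np.float64(0.018)), (np.float64(0.616), np.float64(0.146), np.float64(-0.0)), (np.float64(0.617), np.float64(0.141), np.float64(0.0))]
253 [(np.float64(0.625), np.float64(0.207), np.float64(0.034)), (np.float64(0.619), np.float64(0.205), np.float64(0.018)), (np.float64(0.619), np.float64(0.201), np.float64(0.019)), (np.float64(0.612), np.float64(0.146), np.float64(0.0)), (np.float64(0.612), np.float64(0.14), np.float64(-0.001))]
261 [(np.float64(0.622), np.float64(0.208), np.float64(0.034)), (np.float64(0.634), np.float64(0.199), np.float64(0.062)), (np.float64(0.633), np.float64(0.196), np.float64(0.061)), (np.float64(0.633), np.float64(0.156), np.float64(0.061)), (np.float64(0.607), np.float64(0.14), np.float64(0.001))]
269 [(np.float64(0.633), np.float64(0.201), np.float64(0.068)), (np.float64(0.634), np.float64(0.198), np.float64(0.069))
[... 2852 characters left out ...]

349 [(np.float64(0.639), np.float64(0.192), np.float64(0.122)), (np.float64(0.615), np.float64(0.196), np.float64(0.089)), (np.float64(0.551), np.float64(0.206), np.float64(-0.0)), (np.float64(0.616), np.float64(0.16), np.float64(0.09)), (np.float64(0.64), np.float64(0.164), np.float64(0.123))]
357 [(np.float64(0.64), np.float64(0.191), np.float64(0.126)), (np.float64(0.546), np.float64(0.211), np.float64(0.001)), (np.float64(0.546), np.float64(0.206), np.float64(0.001)), (np.float64(0.545), np.float64(0.143), np.float64(-0.0)), (np.float64(0.639), np.float64(0.164), np.float64(0.125))]
[[0.623 0.161 0.05 ]
 [0.616 0.196 0.052]
 [0.633 0.202 0.053]
 [0.633 0.159 0.054]
 [0.634 0.196 0.055]]
```

Depth and image agree that the pad tips are actually about 33 mm behind the reported TCP (tips at z≈.054 with TCP z .021), contrary to the data sheet. I'll open, centre, and go lower under force guard.

```bash
python3 -m jog '[{"x":0,"y":0,"z":0,"rx":0,"ry":0,"rz":0,"grip":0},{"x":0.2,"y":-0.45,"z":0,"rx":0,"ry":0,"rz":0,"grip":0},{"x":0.2,"y":-0.45,"z":0,"rx":0,"ry":0,"rz":0,"grip":0},{"x":0.2,"y":-0.45,"z":0,"rx":0,"ry":0,"rz":0,"grip":0},{"x":0.2,"y":-0.45,"z":0.5,"rx":0,"ry":0,"rz":0,"grip":0},{"x":0.2,"y":-0.45,"z":1,"rx":0,"ry":0,"rz":0,"grip":0},{"x":0.2,"y":-0.45,"z":1.3,"rx":0,"ry":0,"rz":0,"grip":0},{"x":0.2,"y":-0.45,"z":1.3,"rx":0,"ry":0,"rz":0,"grip":0}]' 40
python3 - <<'E'
from h import *
s=get_state();print(s["position"],s["force"],s["gripper_width"])
im,d,W=cloud("wrist");cv2.imwrite("pics/w3.png",im[...,::-1])
p=s["position"]
m=np.isfinite(W[...,0])&(abs(W[...,0]-p[0])<.016)&(abs(abs(W[...,1]-p[1])-.045)<.012)&(W[...,2]>.004)
print("fingers low",np.percentile(W[m][:,2],[0,2,10]) if m.sum() else None)
print("cup",obj(W,(.6245,.182),.038,.026,.0405))
E
```

```text
t: 4.8
position: [0.6239, 0.1817, 0.0077]
tool_rot: [180.0, 0.0, -0.0]
force: [0.3, 1.2, 0.7]
gripper_width: 0.998
[0.62394751 0.18170911 0.00773544] [0.30856516 1.1815605  0.68836941] 0.9983980216118902
fingers low [0.04783285 0.05295953 0.06122618]
cup {'n': 6252, 'circ': array([0.6231, 0.1823, 0.0302]), 'med': array([0.6221, 0.1821, 0.0335]), 'mid': array([0.6239, 0.1822, 0.0307]), 'ext': array([0.0574, 0.0566, 0.0089])}
```

```bash
python3 -m jog '[{"x":0,"y":0,"z":1,"rx":0,"ry":0,"rz":0,"grip":0},{"x":0,"y":0,"z":2,"rx":0,"ry":0,"rz":0,"grip":0},{"x":0,"y":0,"z":2.5,"rx":0,"ry":0,"rz":0,"grip":0},{"x":0,"y":0,"z":3,"rx":0,"ry":0,"rz":0,"grip":0},{"x":0,"y":0,"z":3.3,"rx":0,"ry":0,"rz":0,"grip":0},{"x":0,"y":0,"z":3.3,"rx":0,"ry":0,"rz":0,"grip":0.6},{"x":0,"y":0,"z":3.3,"rx":0,"ry":0,"rz":0,"grip":0.6},{"x":0,"y":0,"z":3.3,"rx":0,"ry":0,"rz":0,"grip":0.6}]' 40 
python3 -m jog '[{"x":0,"y":0,"z":0,"rx":0,"ry":0,"rz":0,"grip":0.6},{"x":0,"y":0,"z":0,"rx":0,"ry":0,"rz":0,"grip":0.6}]' 40
```

```text
t: 5.85
position: [0.6247, 0.1818, -0.0243]
tool_rot: [-180.0, -0.0, -0.0]
force: [-1.0, 0.2, 1.9]
gripper_width: 0.689
t: 6.1
position: [0.6247, 0.1818, -0.0243]
tool_rot: [-180.0, -0.0, -0.0]
force: [-0.9, 0.4, 5.3]
gripper_width: 0.687
```

Width .687, so the support is held. I'll lift and look at the stand from just short of it.

```bash
python3 -m jog '[{"x":0,"y":0,"z":-3,"rx":0,"ry":0,"rz":0,"grip":0.6},{"x":0,"y":0,"z":-8,"rx":0,"ry":0,"rz":0,"grip":0.6},{"x":-5,"y":2,"z":-12.5,"rx":0,"ry":0,"rz":0,"grip":0.6},{"x":-9,"y":6,"z":-12.5,"rx":0,"ry":0,"rz":0,"grip":0.6},{"x":-13,"y":9.5,"z":-12.5,"rx":0,"ry":0,"rz":0,"grip":0.6},{"x":-17,"y":13,"z":-12.5,"rx":0,"ry":0,"rz":0,"grip":0.6},{"x":-20,"y":15.5,"z":-12.5,"rx":0,"ry":0,"rz":0,"grip":0.6},{"x":-20.5,"y":15.9,"z":-12.5,"rx":0,"ry":0,"rz":0,"grip":0.6}]' 40 
python3 -m jog '[{"x":0,"y":0,"z":0,"rx":0,"ry":0,"rz":0,"grip":0.6},{"x":0,"y":0,"z":0,"rx":0,"ry":0,"rz":0,"grip":0.6},{"x":0,"y":0,"z":0,"rx":0,"ry":0,"rz":0,"grip":0.6}]' 40
python3 - <<'E'
from h import *
s=get_state();print(s["position"],s["gripper_width"])
im,d,W=cloud("wrist");np.savez("pics/w4.npz",im=im,W=W);cv2.imwrite("pics/w4.png",im[...,::-1])
print("base",obj(W,(.474,.023),.07,.009,.02));print("rim",obj(W,(.474,.023),.036,.044,.056))
print("held cup",obj(W,s["position"][:2],.034,.118,.15))
E
```

```text
t: 7.1
position: [0.4158, 0.0207, 0.1001]
tool_rot: [179.9, 0.2, -0.2]
force: [0.7, 0.5, -0.9]
gripper_width: 0.694
t: 7.48
position: [0.4203, 0.0237, 0.1001]
tool_rot: [-180.0, -0.1, 0.1]
force: [-0.4, 0.3, -1.2]
gripper_width: 0.691
[0.42028759 0.02372974 0.10007477] 0.6912490058822706
base {'n': 13148, 'circ': array([0.4736, 0.0274, 0.0551]), 'med': array([0.4789, 0.0302, 0.014 ]), 'mid': array([0.4741, 0.0272, 0.0142]), 'ext': array([0.1033, 0.1032, 0.0045])}
rim {'n': 1686, 'circ': array([0.4736, 0.0272, 0.0276]), 'med': array([0.4739, 0.0278, 0.0497]), 'mid': array([0.4737, 0.0272, 0.0479]), 'ext': array([0.053 , 0.0529, 0.0071])}
held cup {'n': 13914, 'circ': array([0.4259, 0.0237, 0.0326]), 'med': array([0.4182, 0.0248, 0.1432]), 'mid': array([0.4217, 0.0248, 0.1436]), 'ext': array([0.054 , 0.0593, 0.0122])}
```

View pics/w4.png

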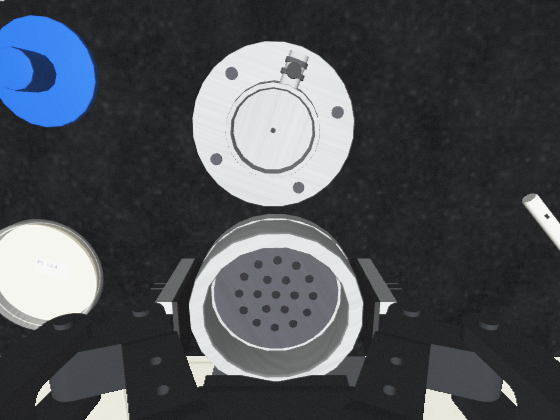

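The stand's bore is at (273,128), world (.4736,.0272), radius 27.6 mm. The held cup hangs level at (276,305). I'll fit its rim for the in-hand offset.

Run:
```python
from h import *
W=np.load("pics/w4.npz")["W"]
print(obj(W,(.4203,.0237),.034,.15,.166))
m=np.isfinite(W[...,0])&(np.hypot(W[...,0]-.42,W[...,1]-.0237)<.033)&(W[...,2]>.152)&(W[...,2]<.166)
p=W[m];A=np.c_[2*p[:,:2],np.ones(len(p))];x=np.linalg.lstsq(A,(p[:,:2]**2).sum(1),rcond=None)[0];print(x[:2],(x[2]+x[0]**2+x[1]**2)**.5,p[:,2].mean())
```

```text
{'n': 10915, 'circ': array([0.422 , 0.0238, 0.0335]), 'med': array([0.4224, 0.0242, 0.1579]), 'mid': array([0.4215, 0.0239, 0.1578]), 'ext': array([0.0544, 0.0616, 0.015 ])}
[0.42079616 0.0247912 ] 0.027086268006355843 0.1576664607446824
```

```bash
python3 -m jog '[{"x":3,"y":-0.3,"z":0,"rx":0,"ry":0,"rz":0,"grip":0.6},{"x":5.4,"y":-0.3,"z":0,"rx":0,"ry":0,"rz":0,"grip":0.6},{"x":5.4,"y":-0.3,"z":2,"rx":0,"ry":0,"rz":0,"grip":0.6},{"x":5.4,"y":-0.3,"z":4.5,"rx":0,"ry":0,"rz":0,"grip":0.6},{"x":5.4,"y":-0.3,"z":6,"rx":0,"ry":0,"rz":0,"grip":0.6},{"x":5.4,"y":-0.3,"z":7,"rx":0,"ry":0,"rz":0,"grip":0.6},{"x":5.4,"y":-0.3,"z":7.5,"rx":0,"ry":0,"rz":0,"grip":0.6},{"x":5.4,"y":-0.3,"z":8,"rx":0,"ry":0,"rz":0,"grip":0.6}]' 40 
python3 -m jog '[{"x":0,"y":0,"z":0.2,"rx":0,"ry":0,"rz":0,"grip":0.6},{"x":0,"y":0,"z":0.4,"rx":0,"ry":0,"rz":0,"grip":0.6},{"x":0,"y":0,"z":0.55,"rx":0,"ry":0,"rz":0,"grip":0.6},{"x":0,"y":0,"z":0.55,"rx":0,"ry":0,"rz":0,"grip":0.6}]' 40
```

```text
t: 8.52
position: [0.4736, 0.0259, 0.0203]
tool_rot: [-180.0, -0.1, -0.0]
force: [0.4, 0.2, -1.9]
gripper_width: 0.69
t: 9.02
position: [0.4732, 0.0258, 0.0147]
tool_rot: [180.0, -0.0, -0.0]
force: [1.0, 0.3, -1.6]
gripper_width: 0.69
```

```bash
python3 -m jog '[{"x":0,"y":0,"z":0.1,"rx":0,"ry":0,"rz":0,"grip":0.6},{"x":0,"y":0,"z":0.2,"rx":0,"ry":0,"rz":0,"grip":0.6},{"x":0,"y":0,"z":0.2,"rx":0,"ry":0,"rz":0,"grip":0.6}]' 40
python3 -m jog '[{"x":0,"y":0,"z":0,"rx":0,"ry":0,"rz":0,"grip":0},{"x":0,"y":0,"z":0,"rx":0,"ry":0,"rz":0,"grip":0},{"x":0,"y":0,"z":0,"rx":0,"ry":0,"rz":0,"grip":0},{"x":0,"y":0,"z":-5,"rx":0,"ry":0,"rz":0,"grip":0},{"x":0,"y":0,"z":-10,"rx":0,"ry":0,"rz":0,"grip":0},{"x":0,"y":0,"z":-13,"rx":0,"ry":0,"rz":0,"grip":0},{"x":0,"y":0,"z":-13,"rx":0,"ry":0,"rz":0,"grip":0},{"x":0,"y":0,"z":-13,"rx":0,"ry":0,"rz":0,"grip":0}]' 40
python3 - <<'E'
from h import *
s=get_state();print(s["position"],s["gripper_width"])
im,d,W=cloud("wrist");np.savez("pics/w5.npz",im=im,W=W);cv2.imwrite("pics/w5.png",im[...,::-1])
print("cuprim",obj(W,(.4736,.0272),.034,.066,.078));print("floor",obj(W,(.4736,.0272),.02,.045,.066))
m=np.isfinite(W[...,0])&(np.hypot(W[...,0]-.4736,W[...,1]-.0272)<.033)&(W[...,2]>.066)&(W[...,2]<.08);p=W[m]
print(np.linalg.lstsq(np.c_[p[:,:2]-[.4736,.0272],np.ones(len(p))],p[:,2],rcond=None)[0])
E
```

```text
t: 9.4
position: [0.4733, 0.0258, 0.0136]
tool_rot: [180.0, -0.0, -0.0]
force: [-1.4, 0.4, 9.6]
gripper_width: 0.692
t: 10.4
position: [0.4726, 0.0258, 0.142]
tool_rot: [180.0, 0.1, -0.0]
force: [-0.3, 0.6, -1.3]
gripper_width: 1.0
[0.47261712 0.02576525 0.14204393] 1.0004818514237395
cuprim {'n': 2232, 'circ': array([0.4722, 0.0272, 0.03  ]), 'med': array([0.4724, 0.0276, 0.0717]), 'mid': array([0.4728, 0.0273, 0.0699]), 'ext': array([0.0577, 0.057 , 0.0069])}
floor {'n': 2427, 'circ': array([0.4735, 0.0272, 0.02  ]), 'med': array([0.474 , 0.0269, 0.0566]), 'mid': array([0.4737, 0.0273, 0.0567]), 'ext': array([0.0376, 0.0374, 0.003 ])}
[0.00538372 0.00139319 0.07134634]
```

The support is seated: rim at z=.0717 and level, centre (.4725,.0272). Next is the disc holder.

```bash
python3 -m jog '[{"x":3.2,"y":5,"z":0,"rx":0,"ry":0,"rz":0,"grip":0},{"x":6.4,"y":10,"z":0,"rx":0,"ry":0,"rz":0,"grip":0},{"x":9.6,"y":15,"z":1,"rx":0,"ry":0,"rz":0,"grip":0},{"x":12.8,"y":20,"z":2.5,"rx":0,"ry":0,"rz":0,"grip":0},{"x":14.9,"y":23.4,"z":4,"rx":0,"ry":0,"rz":0,"grip":0},{"x":14.9,"y":23.4,"z":5,"rx":0,"ry":0,"rz":0,"grip":0},{"x":14.9,"y":23.4,"z":5,"rx":0,"ry":0,"rz":0,"grip":0},{"x":14.9,"y":23.4,"z":5,"rx":0,"ry":0,"rz":0,"grip":0}]' 40
python3 - <<'E'
from h import *
s=get_state();print(s["position"],s["joint_vel"].round(1))
im,d,W=cloud("wrist");np.savez("pics/w6.npz",im=im,W=W);cv2.imwrite("pics/w6.png",im[...,::-1])
print("flange",obj(W,(.6215,-.2068),.04,.018,.03));print("top",obj(W,(.6215,-.2068),.03,.033,.045))
E
```

```text
t: 11.45
position: [0.6218, -0.2061, 0.0925]
tool_rot: [-179.9, 0.1, 0.1]
force: [-0.2, 0.6, -0.1]
gripper_width: 0.999
[ 0.62184205 -0.20611845  0.09251602] [-0.1 -0.8  0.2 -0.5  0.1  0.1  0.1]
flange {'n': 3933, 'circ': array([ 0.6209, -0.2055,  0.0322]), 'med': array([ 0.6275, -0.2054,  0.026 ]), 'mid': array([ 0.6216, -0.2056,  0.025 ]), 'ext': array([0.061 , 0.06  , 0.0093])}
top {'n': 2817, 'circ': array([ 0.6215, -0.2055,  0.0201]), 'med': array([ 0.6229, -0.2055,  0.0382]), 'mid': array([ 0.6221, -0.2057,  0.0366]), 'ext': array([0.0351, 0.0361, 0.0065])}
```

View pics/w6.png

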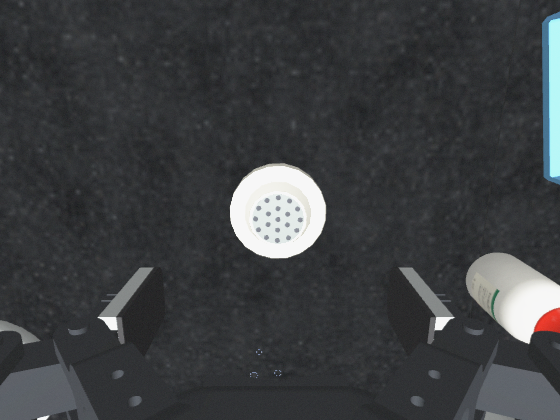

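The disc holder, white with a perforated top, is at (278,212), world (.621,-.2055), straight below the gripper.

```bash
python3 -m jog '[{"x":0,"y":0.1,"z":4,"rx":0,"ry":0,"rz":0,"grip":0},{"x":0,"y":0.1,"z":7.5,"rx":0,"ry":0,"rz":0,"grip":0},{"x":0,"y":0.1,"z":10,"rx":0,"ry":0,"rz":0,"grip":0},{"x":0,"y":0.1,"z":11.3,"rx":0,"ry":0,"rz":0,"grip":0},{"x":0,"y":0.1,"z":11.9,"rx":0,"ry":0,"rz":0,"grip":0},{"x":0,"y":0.1,"z":11.9,"rx":0,"ry":0,"rz":0,"grip":0},{"x":0,"y":0.1,"z":11.9,"rx":0,"ry":0,"rz":0,"grip":0.5},{"x":0,"y":0.1,"z":11.9,"rx":0,"ry":0,"rz":0,"grip":0.5}]' 40
python3 -m jog '[{"x":0,"y":0,"z":0,"rx":0,"ry":0,"rz":0,"grip":0.5},{"x":0,"y":0,"z":0,"rx":0,"ry":0,"rz":0,"grip":0.5},{"x":0,"y":0,"z":0,"rx":0,"ry":0,"rz":0,"grip":0.5}]' 40
```

```text
t: 12.5
position: [0.6231, -0.2093, -0.0248]
tool_rot: [180.0, -0.1, -0.0]
force: [-0.8, 0.6, 5.3]
gripper_width: 0.735
t: 12.88
position: [0.6231, -0.2093, -0.0248]
tool_rot: [180.0, -0.1, -0.0]
force: [-1.3, 1.2, 6.6]
gripper_width: 0.727
```

```bash
python3 -m jog '[{"x":0,"y":0,"z":-3,"rx":0,"ry":0,"rz":0,"grip":0.5},{"x":0,"y":0,"z":-8,"rx":0,"ry":0,"rz":0,"grip":0.5},{"x":-2,"y":-3,"z":-12,"rx":0,"ry":0,"rz":0,"grip":0.5},{"x":-5,"y":-8,"z":-12,"rx":0,"ry":0,"rz":0,"grip":0.5},{"x":-8,"y":-13,"z":-12,"rx":0,"ry":0,"rz":0,"grip":0.5},{"x":-11,"y":-18,"z":-12,"rx":0,"ry":0,"rz":0,"grip":0.5},{"x":-14,"y":-22,"z":-12,"rx":0,"ry":0,"rz":0,"grip":0.5},{"x":-14.9,"y":-23.5,"z":-12,"rx":0,"ry":0,"rz":0,"grip":0.5}]' 40
python3 -m jog '[{"x":0,"y":0,"z":0,"rx":0,"ry":0,"rz":0,"grip":0.5},{"x":0,"y":0,"z":0,"rx":0,"ry":0,"rz":0,"grip":0.5},{"x":0,"y":0,"z":0,"rx":0,"ry":0,"rz":0,"grip":0.5}]' 40
python3 - <<'E'
from h import *
s=get_state();print(s["position"],s["gripper_width"],s["force"])
im,d,W=cloud("wrist");cv2.imwrite("pics/w7.png",im[...,::-1]);c=s["position"][:2]
print("held top",obj(W,c,.03,.15,.17),"flange",obj(W,c,.036,.138,.15));print("cup rim",obj(W,(.4736,.0272),.034,.066,.078))
E
```

```text
t: 13.88
position: [0.4711, 0.0286, 0.0941]
tool_rot: [-179.9, 0.1, 0.2]
force: [0.2, -1.0, -0.9]
gripper_width: 0.73
t: 14.25
position: [0.4743, 0.0242, 0.0937]
tool_rot: [180.0, -0.1, -0.2]
force: [0.8, -1.3, -0.8]
gripper_width: 0.731
[0.47434871 0.02420206 0.09368208] 0.7305841955697825 [ 0.75403763 -1.28404999 -0.78196438]
held top {'n': 10416, 'circ': array([0.4735, 0.02  , 0.026 ]), 'med': array([0.4761, 0.0254, 0.1567]), 'mid': array([0.4742, 0.019 , 0.1544]), 'ext': array([0.0356, 0.0492, 0.0082])} flange {'n': 13167, 'circ': array([0.4756, 0.0242, 0.0357]), 'med': array([0.485 , 0.0253, 0.1447]), 'mid': array([0.4735, 0.025 , 0.1443]), 'ext': array([0.0608, 0.0638, 0.0108])}
cup rim {'n': 1445, 'circ': array([0.4781, 0.0273, 0.0292]), 'med': array([0.4944, 0.0279, 0.0717]), 'mid': array([0.4898, 0.0276, 0.0699]), 'ext': array([0.0239, 0.0552, 0.0065])}
```

```bash
python3 -m jog '[{"x":0,"y":-0.18,"z":1.5,"rx":0,"ry":0,"rz":0,"grip":0.5},{"x":0,"y":-0.18,"z":3,"rx":0,"ry":0,"rz":0,"grip":0.5},{"x":0,"y":-0.18,"z":4,"rx":0,"ry":0,"rz":0,"grip":0.5},{"x":0,"y":-0.18,"z":4.8,"rx":0,"ry":0,"rz":0,"grip":0.5},{"x":0,"y":-0.18,"z":5.3,"rx":0,"ry":0,"rz":0,"grip":0.5},{"x":0,"y":-0.18,"z":5.6,"rx":0,"ry":0,"rz":0,"grip":0.5},{"x":0,"y":-0.18,"z":5.8,"rx":0,"ry":0,"rz":0,"grip":0.5},{"x":0,"y":-0.18,"z":5.8,"rx":0,"ry":0,"rz":0,"grip":0.5}]' 40
```

```text
t: 15.3
position: [0.4733, 0.0274, 0.0358]
tool_rot: [180.0, -0.0, -0.0]
force: [0.4, -0.7, -2.3]
gripper_width: 0.734
```

```bash
python3 -m jog '[{"x":0,"y":0,"z":0.1,"rx":0,"ry":0,"rz":0,"grip":0.5},{"x":0,"y":0,"z":0.2,"rx":0,"ry":0,"rz":0,"grip":0.5},{"x":0,"y":0,"z":0.2,"rx":0,"ry":0,"rz":0,"grip":0.5}]' 40
python3 -m jog '[{"x":0,"y":0,"z":0,"rx":0,"ry":0,"rz":0,"grip":0},{"x":0,"y":0,"z":0,"rx":0,"ry":0,"rz":0,"grip":0},{"x":0,"y":0,"z":0,"rx":0,"ry":0,"rz":0,"grip":0},{"x":0,"y":0,"z":-5,"rx":0,"ry":0,"rz":0,"grip":0},{"x":0,"y":0,"z":-10,"rx":0,"ry":0,"rz":0,"grip":0},{"x":0,"y":0,"z":-13,"rx":0,"ry":0,"rz":0,"grip":0},{"x":0,"y":0,"z":-13,"rx":0,"ry":0,"rz":0,"grip":0},{"x":0,"y":0,"z":-13,"rx":0,"ry":0,"rz":0,"grip":0}]' 40
python3 - <<'E'
from h import *
s=get_state();print(s["position"],s["gripper_width"])
im,d,W=cloud("wrist");np.savez("pics/w8.npz",im=im,W=W);cv2.imwrite("pics/w8.png",im[...,::-1])
print("flange",obj(W,(.4736,.0272),.036,.08,.09));print("top",obj(W,(.4736,.0272),.03,.093,.102))
m=np.isfinite(W[...,0])&(np.hypot(W[...,0]-.4736,W[...,1]-.0272)<.034)&(W[...,2]>.083)&(W[...,2]<.09);p=W[m]
print(np.linalg.lstsq(np.c_[p[:,:2]-[.4736,.0272],np.ones(len(p))],p[:,2],rcond=None)[0])
E
```

```text
t: 15.68
position: [0.4734, 0.0275, 0.035]
tool_rot: [180.0, -0.1, -0.0]
force: [-0.9, -0.3, 13.7]
gripper_width: 0.733
t: 16.68
position: [0.4726, 0.0276, 0.163]
tool_rot: [180.0, 0.1, -0.0]
force: [0.3, 0.1, 0.9]
gripper_width: 1.0
[0.47258719 0.02762288 0.16300243] 0.9997726628142211
flange {'n': 3623, 'circ': array([0.4716, 0.0291, 0.032 ]), 'med': array([0.4775, 0.0295, 0.0861]), 'mid': array([0.4722, 0.029 , 0.0862]), 'ext': array([0.0609, 0.0602, 0.0066])}
top {'n': 2613, 'circ': array([0.4719, 0.0288, 0.02  ]), 'med': array([0.4733, 0.0288, 0.0982]), 'mid': array([0.4726, 0.029 , 0.0965]), 'ext': array([0.0354, 0.0363, 0.0065])}
[0.00037088 0.00122803 0.08617116]
```

The disc holder is seated: flange top at z=.0861 and level, centre (.4717,.0289). Next is the tube.

```bash
python3 -m jog '[{"x":-1,"y":6,"z":0,"rx":0,"ry":0,"rz":0,"grip":0},{"x":-1,"y":12,"z":0,"rx":0,"ry":0,"rz":0,"grip":0},{"x":-1,"y":18,"z":1,"rx":0,"ry":0,"rz":0,"grip":0},{"x":-1,"y":24,"z":2,"rx":0,"ry":0,"rz":0,"grip":0},{"x":-1,"y":30,"z":3,"rx":0,"ry":0,"rz":0,"grip":0},{"x":-1,"y":35,"z":4,"rx":0,"ry":0,"rz":0,"grip":0},{"x":-1,"y":38,"z":4,"rx":0,"ry":0,"rz":0,"grip":0},{"x":-1,"y":39.5,"z":4,"rx":0,"ry":0,"rz":0,"grip":0}]' 40
python3 -m jog '[{"x":0,"y":0,"z":0,"rx":0,"ry":0,"rz":0,"grip":0},{"x":0,"y":0,"z":0,"rx":0,"ry":0,"rz":0,"grip":0},{"x":0,"y":0,"z":0,"rx":0,"ry":0,"rz":0,"grip":0}]' 40
python3 - <<'E'
from h import *
s=get_state();print(s["position"],s["joint_vel"].round(1))
im,d,W=cloud("wrist");np.savez("pics/w9.npz",im=im,W=W);cv2.imwrite("pics/w9.png",im[...,::-1])
print("tube",obj(W,(.47,-.366),.05,.064,.076));print("bottle",obj(W,(.555,-.37),.04,.08,.1))
E
```

```text
t: 17.73
position: [0.4617, -0.3687, 0.1219]
tool_rot: [-179.9, 0.1, -0.2]
force: [1.0, 0.0, -0.4]
gripper_width: 1.002
t: 18.1
position: [0.4637, -0.3655, 0.1238]
tool_rot: [-179.9, -0.0, 0.1]
force: [0.4, -0.2, -0.8]
gripper_width: 0.995
[ 0.46372722 -0.36551255  0.12380227] [ 0.2  0.   0.3 -0.3  0.1  0.1  0. ]
tube {'n': 2545, 'circ': array([ 0.4627, -0.3472,  0.03  ]), 'med': array([ 0.4631, -0.3467,  0.0697]), 'mid': array([ 0.4631, -0.3472,  0.0679]), 'ext': array([0.0574, 0.0569, 0.0071])}
bottle {'n': 2688, 'circ': array([ 0.5639, -0.3698,  0.0145]), 'med': array([ 0.564 , -0.3697,  0.0878]), 'mid': array([ 0.5637, -0.3697,  0.0859]), 'ext': array([0.0268, 0.0266, 0.007 ])}
```

View pics/w9.png

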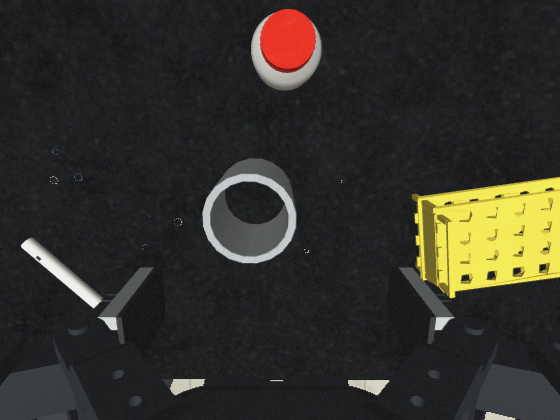

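The tube is at (249,218), centre (.4627,-.3472). The red-capped bottle is at (287,40), 100 mm ahead, and the rack is 110 mm to the right, so there is clearance.

```bash
python3 -m jog '[{"x":0,"y":-1.7,"z":1,"rx":0,"ry":0,"rz":0,"grip":0},{"x":0,"y":-1.7,"z":4,"rx":0,"ry":0,"rz":0,"grip":0},{"x":0,"y":-1.7,"z":8,"rx":0,"ry":0,"rz":0,"grip":0},{"x":0,"y":-1.7,"z":11,"rx":0,"ry":0,"rz":0,"grip":0},{"x":0,"y":-1.7,"z":12.3,"rx":0,"ry":0,"rz":0,"grip":0},{"x":0,"y":-1.7,"z":12.3,"rx":0,"ry":0,"rz":0,"grip":0},{"x":0,"y":-1.7,"z":12.3,"rx":0,"ry":0,"rz":0,"grip":0.6},{"x":0,"y":-1.7,"z":12.3,"rx":0,"ry":0,"rz":0,"grip":0.6}]' 40
python3 -m jog '[{"x":0,"y":0,"z":0,"rx":0,"ry":0,"rz":0,"grip":0.6},{"x":0,"y":0,"z":0,"rx":0,"ry":0,"rz":0,"grip":0.6},{"x":0,"y":0,"z":0,"rx":0,"ry":0,"rz":0,"grip":0.6}]' 40
```

```text
t: 19.15
position: [0.4641, -0.3506, 0.0024]
tool_rot: [179.9, -0.1, -0.0]
force: [-0.2, 0.8, 4.2]
gripper_width: 0.695
t: 19.52
position: [0.4641, -0.3506, 0.0023]
tool_rot: [179.9, -0.1, -0.0]
force: [-0.3, 1.3, 5.1]
gripper_width: 0.696
```

```bash
python3 -m jog '[{"x":0,"y":0,"z":-4,"rx":0,"ry":0,"rz":0,"grip":0.6},{"x":0,"y":0,"z":-9,"rx":0,"ry":0,"rz":0,"grip":0.6},{"x":0.9,"y":-4,"z":-13,"rx":0,"ry":0,"rz":0,"grip":0.6},{"x":0.9,"y":-10,"z":-13,"rx":0,"ry":0,"rz":0,"grip":0.6},{"x":0.9,"y":-16,"z":-13,"rx":0,"ry":0,"rz":0,"grip":0.6},{"x":0.9,"y":-22,"z":-13,"rx":0,"ry":0,"rz":0,"grip":0.6},{"x":0.9,"y":-27,"z":-13,"rx":0,"ry":0,"rz":0,"grip":0.6},{"x":0.9,"y":-32,"z":-13,"rx":0,"ry":0,"rz":0,"grip":0.6}]' 40
python3 -m jog '[{"x":0,"y":-4,"z":0,"rx":0,"ry":0,"rz":0,"grip":0.6},{"x":0,"y":-5.7,"z":0,"rx":0,"ry":0,"rz":0,"grip":0.6},{"x":0,"y":-5.7,"z":0,"rx":0,"ry":0,"rz":0,"grip":0.6},{"x":0,"y":-5.7,"z":0,"rx":0,"ry":0,"rz":0,"grip":0.6},{"x":0,"y":-5.7,"z":0,"rx":0,"ry":0,"rz":0,"grip":0.6}]' 40
python3 - <<'E'
from h import *
s=get_state();print(s["position"],s["gripper_width"],s["force"],s["joint_vel"].round(1))
im,d,W=cloud("wrist");cv2.imwrite("pics/w10.png",im[...,::-1]);c=s["position"][:2]
print("held rim",obj(W,c,.036,.194,.204))
im,d,W=cloud("side");cv2.imwrite("pics/s10.png",cv2.resize(im[60:260,150:400],None,fx=3,fy=3)[...,::-1])
E
```

```text
t: 20.52
position: [0.4724, -0.0286, 0.1314]
tool_rot: [-180.0, -0.1, -0.0]
force: [1.0, -0.6, -1.6]
gripper_width: 0.694
t: 21.15
position: [0.4722, 0.0251, 0.1308]
tool_rot: [180.0, -0.0, -0.2]
force: [0.1, -0.6, -2.3]
gripper_width: 0.694
[0.47224956 0.02507997 0.13081566] 0.6936720601417625 [ 0.1091402  -0.6397197  -2.27868129] [-0.   0.1 -0.2  0.  -0.2  0.  -0.1]
held rim {'n': 8620, 'circ': array([0.477 , 0.0252, 0.035 ]), 'med': array([0.4825, 0.0256, 0.1982]), 'mid': array([0.4775, 0.0255, 0.1983]), 'ext': array([0.0457, 0.0659, 0.0081])}
```

View pics/s10.png

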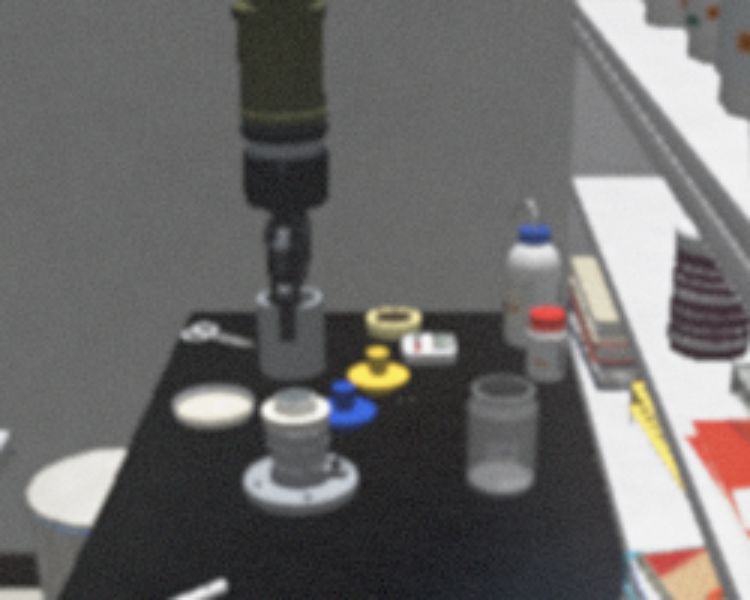

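The side view shows the tube hanging upright at (290,333), above the stand with the disc holder level on it at (296,405).

```bash
python3 -m jog '[{"x":0.1,"y":-0.27,"z":0,"rx":0,"ry":0,"rz":0,"grip":0.6},{"x":0.1,"y":-0.27,"z":1,"rx":0,"ry":0,"rz":0,"grip":0.6},{"x":0.1,"y":-0.27,"z":1.8,"rx":0,"ry":0,"rz":0,"grip":0.6},{"x":0.1,"y":-0.27,"z":2.4,"rx":0,"ry":0,"rz":0,"grip":0.6},{"x":0.1,"y":-0.27,"z":3,"rx":0,"ry":0,"rz":0,"grip":0.6},{"x":0.1,"y":-0.27,"z":3.5,"rx":0,"ry":0,"rz":0,"grip":0.6},{"x":0.1,"y":-0.27,"z":3.8,"rx":0,"ry":0,"rz":0,"grip":0.6},{"x":0.1,"y":-0.27,"z":4,"rx":0,"ry":0,"rz":0,"grip":0.6}]' 40
python3 -m jog '[{"x":0,"y":0,"z":0.1,"rx":0,"ry":0,"rz":0,"grip":0.6},{"x":0,"y":0,"z":0.2,"rx":0,"ry":0,"rz":0,"grip":0.6},{"x":0,"y":0,"z":0.2,"rx":0,"ry":0,"rz":0,"grip":0.6}]' 40
```

```text
t: 22.25
position: [0.4733, 0.0294, 0.0906]
tool_rot: [180.0, -0.0, -0.0]
force: [-0.0, 0.5, -2.6]
gripper_width: 0.694
t: 22.62
position: [0.4733, 0.0293, 0.0887]
tool_rot: [180.0, -0.0, -0.0]
force: [0.3, -0.5, -2.5]
gripper_width: 0.697
```

```bash
python3 -m jog '[{"x":0,"y":0.15,"z":0,"rx":0,"ry":0,"rz":0,"grip":0.6},{"x":0,"y":0.15,"z":0.1,"rx":0,"ry":0,"rz":0,"grip":0.6},{"x":0,"y":0.15,"z":0.15,"rx":0,"ry":0,"rz":0,"grip":0.6},{"x":0,"y":0.15,"z":0.15,"rx":0,"ry":0,"rz":0,"grip":0.6}]' 40
python3 -m jog '[{"x":0,"y":0,"z":0,"rx":0,"ry":0,"rz":0,"grip":0},{"x":0,"y":0,"z":0,"rx":0,"ry":0,"rz":0,"grip":0},{"x":0,"y":0,"z":0,"rx":0,"ry":0,"rz":0,"grip":0},{"x":0,"y":0,"z":-5,"rx":0,"ry":0,"rz":0,"grip":0},{"x":0,"y":0,"z":-8,"rx":0,"ry":0,"rz":0,"grip":0},{"x":0,"y":0,"z":-10,"rx":0,"ry":0,"rz":0,"grip":0},{"x":0,"y":0,"z":-10,"rx":0,"ry":0,"rz":0,"grip":0},{"x":0,"y":0,"z":-10,"rx":0,"ry":0,"rz":0,"grip":0}]' 40
python3 - <<'E'
from h import *
s=get_state();print(s["position"],s["gripper_width"])
im,d,W=cloud("wrist");np.savez("pics/w11.npz",im=im,W=W);cv2.imwrite("pics/w11.png",im[...,::-1])
print("rim",obj(W,(.4736,.0272),.036,.15,.162))
m=np.isfinite(W[...,0])&(np.hypot(W[...,0]-.472,W[...,1]-.029)<.034)&(W[...,2]>.152)&(W[...,2]<.162);p=W[m]
print(np.linalg.lstsq(np.c_[p[:,:2]-[.472,.029],np.ones(len(p))],p[:,2],rcond=None)[0])
E
```

```text
t: 23.12
position: [0.4734, 0.0275, 0.0883]
tool_rot: [180.0, -0.1, -0.0]
force: [-1.9, -0.6, 11.5]
gripper_width: 0.693
t: 24.12
position: [0.4726, 0.0278, 0.1865]
tool_rot: [180.0, 0.1, -0.0]
force: [-0.3, 0.2, -0.3]
gripper_width: 0.997
[0.47264654 0.02778318 0.18647784] 0.99722964235588
rim {'n': 3126, 'circ': array([0.4722, 0.0291, 0.03  ]), 'med': array([0.4723, 0.029 , 0.1556]), 'mid': array([0.4726, 0.0291, 0.1539]), 'ext': array([0.0575, 0.0571, 0.0069])}
[0.00237814 0.00166199 0.15552395]
```

The tube is seated: rim at z=.1556 and level, centre (.4721,.0291). Last is the lid.

```bash
python3 -m jog '[{"x":-0.6,"y":-6,"z":0,"rx":0,"ry":0,"rz":0,"grip":0},{"x":-1.2,"y":-12,"z":0,"rx":0,"ry":0,"rz":0,"grip":0},{"x":-2,"y":-18,"z":2,"rx":0,"ry":0,"rz":0,"grip":0},{"x":-3,"y":-24,"z":4,"rx":0,"ry":0,"rz":0,"grip":0},{"x":-3.6,"y":-29,"z":6.5,"rx":0,"ry":0,"rz":0,"grip":0},{"x":-3.6,"y":-31.7,"z":8,"rx":0,"ry":0,"rz":0,"grip":0},{"x":-3.6,"y":-31.7,"z":8,"rx":0,"ry":0,"rz":0,"grip":0},{"x":-3.6,"y":-31.7,"z":8,"rx":0,"ry":0,"rz":0,"grip":0}]' 40
python3 -m jog '[{"x":0,"y":0,"z":0,"rx":0,"ry":0,"rz":0,"grip":0},{"x":0,"y":0,"z":0,"rx":0,"ry":0,"rz":0,"grip":0},{"x":0,"y":0,"z":0,"rx":0,"ry":0,"rz":0,"grip":0}]' 40
python3 - <<'E'
from h import *
s=get_state();print(s["position"],s["joint_vel"].round(1))
im,d,W=cloud("wrist");np.savez("pics/w12.npz",im=im,W=W);cv2.imwrite("pics/w12.png",im[...,::-1])
print("flange",obj(W,(.436,.344),.045,.012,.024));print("knob",obj(W,(.436,.344),.04,.04,.05))
E
```

```text
t: 25.18
position: [0.4374, 0.3429, 0.1067]
tool_rot: [179.9, 0.0, -0.1]
force: [-0.0, 0.5, 0.6]
gripper_width: 1.004
t: 25.55
position: [0.4377, 0.3444, 0.1076]
tool_rot: [-180.0, -0.0, -0.1]
force: [0.1, -0.4, -0.1]
gripper_width: 0.999
[0.43766213 0.34438975 0.10756059] [-0.3  0.2 -0.1 -0.1 -0.  -0.   0.1]
flange {'n': 5425, 'circ': array([0.4349, 0.3476, 0.0339]), 'med': array([0.4402, 0.3477, 0.018 ]), 'mid': array([0.4353, 0.3476, 0.0179]), 'ext': array([0.0634, 0.0633, 0.0034])}
knob {'n': 1021, 'circ': array([0.435 , 0.3474, 0.0121]), 'med': array([0.4359, 0.3475, 0.0459]), 'mid': array([0.4354, 0.3475, 0.0444]), 'ext': array([0.0219, 0.022 , 0.0062])}
```

View pics/w12.png

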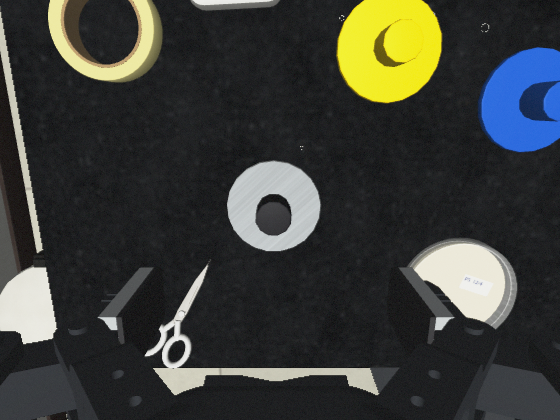

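The steel lid with the black knob is at (274,206), world (.435,.3475). Blue and yellow are off to the right.

```bash
python3 -m jog '[{"x":-0.2,"y":-0.15,"z":3,"rx":0,"ry":0,"rz":0,"grip":0},{"x":-0.2,"y":-0.15,"z":7,"rx":0,"ry":0,"rz":0,"grip":0},{"x":-0.2,"y":-0.15,"z":10,"rx":0,"ry":0,"rz":0,"grip":0},{"x":-0.2,"y":-0.15,"z":11.4,"rx":0,"ry":0,"rz":0,"grip":0},{"x":-0.2,"y":-0.15,"z":11.4,"rx":0,"ry":0,"rz":0,"grip":0.3},{"x":-0.2,"y":-0.15,"z":11.4,"rx":0,"ry":0,"rz":0,"grip":0.6},{"x":-0.2,"y":-0.15,"z":11.4,"rx":0,"ry":0,"rz":0,"grip":0.9},{"x":-0.2,"y":-0.15,"z":11.4,"rx":0,"ry":0,"rz":0,"grip":0.9}]' 40
python3 -m jog '[{"x":0,"y":0,"z":0,"rx":0,"ry":0,"rz":0,"grip":0.9},{"x":0,"y":0,"z":0,"rx":0,"ry":0,"rz":0,"grip":0.9},{"x":0,"y":0,"z":0,"rx":0,"ry":0,"rz":0,"grip":0.9},{"x":0,"y":0,"z":0,"rx":0,"ry":0,"rz":0,"grip":0.9}]' 40
```

```text
t: 26.6
position: [0.4359, 0.3468, -0.0058]
tool_rot: [-179.9, -0.1, -0.0]
force: [-0.5, -0.7, 6.1]
gripper_width: 0.262
t: 27.1
position: [0.4359, 0.3468, -0.0057]
tool_rot: [-179.9, -0.1, -0.0]
force: [-0.8, 0.2, 7.9]
gripper_width: 0.262
```

```bash
python3 -m jog '[{"x":0,"y":0,"z":-3,"rx":0,"ry":0,"rz":0,"grip":0.9},{"x":0,"y":0,"z":-8,"rx":0,"ry":0,"rz":0,"grip":0.9},{"x":0,"y":2,"z":-13,"rx":0,"ry":0,"rz":0,"grip":0.9},{"x":0.6,"y":5,"z":-18,"rx":0,"ry":0,"rz":0,"grip":0.9},{"x":1.2,"y":11,"z":-18,"rx":0,"ry":0,"rz":0,"grip":0.9},{"x":1.8,"y":16,"z":-18,"rx":0,"ry":0,"rz":0,"grip":0.9},{"x":2.4,"y":21,"z":-18,"rx":0,"ry":0,"rz":0,"grip":0.9},{"x":3,"y":25,"z":-18,"rx":0,"ry":0,"rz":0,"grip":0.9}]' 40
python3 -m jog '[{"x":0.4,"y":4,"z":0,"rx":0,"ry":0,"rz":0,"grip":0.9},{"x":0.7,"y":6,"z":0,"rx":0,"ry":0,"rz":0,"grip":0.9},{"x":0.7,"y":6.9,"z":0,"rx":0,"ry":0,"rz":0,"grip":0.9},{"x":0.7,"y":6.9,"z":0,"rx":0,"ry":0,"rz":0,"grip":0.9},{"x":0.7,"y":6.9,"z":0,"rx":0,"ry":0,"rz":0,"grip":0.9},{"x":0.7,"y":6.9,"z":0,"rx":0,"ry":0,"rz":0,"grip":0.9},{"x":0.7,"y":6.9,"z":0,"rx":0,"ry":0,"rz":0,"grip":0.9}]' 40
python3 - <<'E'
from h import *
s=get_state();print(s["position"],s["gripper_width"],s["force"],s["joint_vel"].round(1))
im,d,W=cloud("wrist");cv2.imwrite("pics/w13.png",im[...,::-1]);c=s["position"][:2]
z=s["position"][2]+.0287-.005
print("held flange z exp",z,obj(W,c,.042,z-.006,z+.005))
m=np.isfinite(W[...,0])&(np.hypot(*(W[...,:2]-c).transpose(2,0,1))<.04)&(abs(W[...,2]-z)<.006);p=W[m]
print(np.linalg.lstsq(np.c_[p[:,:2]-c,np.ones(len(p))],p[:,2],rcond=None)[0])
E
```

```text
t: 28.1
position: [0.465, 0.0939, 0.1734]
tool_rot: [180.0, 0.0, -0.1]
force: [0.2, 0.2, -0.4]
gripper_width: 0.267
t: 28.98
position: [0.4722, 0.028, 0.1732]
tool_rot: [-180.0, -0.0, 0.1]
force: [-1.4, -0.3, -0.5]
gripper_width: 0.265
[0.47220776 0.0280482  0.1731574 ] 0.264511721280931 [-1.36622194 -0.27292832 -0.46735043] [ 0.3  0.   0.1  0.1  0.1 -0.1  0.1]
held flange z exp 0.1968573990440989 {'n': 8938, 'circ': array([0.4712, 0.0296, 0.0343]), 'med': array([0.4872, 0.0292, 0.1969]), 'mid': array([0.4719, 0.0292, 0.1962]), 'ext': array([0.0646, 0.0641, 0.0043])}
[-0.00796248 -0.00711397  0.19701017]
```

View pics/w13.png

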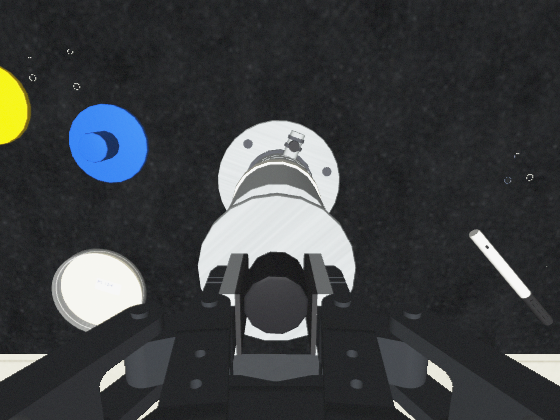

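The lid is held level by the knob at (277,295), centred over the tube to within 1 mm. I'll lower it.

```bash
python3 -m jog '[{"x":0.1,"y":0,"z":1,"rx":0,"ry":0,"rz":0,"grip":0.9},{"x":0.1,"y":0,"z":1.8,"rx":0,"ry":0,"rz":0,"grip":0.9},{"x":0.1,"y":0,"z":2.3,"rx":0,"ry":0,"rz":0,"grip":0.9},{"x":0.1,"y":0,"z":2.7,"rx":0,"ry":0,"rz":0,"grip":0.9},{"x":0.1,"y":0,"z":3,"rx":0,"ry":0,"rz":0,"grip":0.9},{"x":0.1,"y":0,"z":3.2,"rx":0,"ry":0,"rz":0,"grip":0.9},{"x":0.1,"y":0,"z":3.3,"rx":0,"ry":0,"rz":0,"grip":0.9},{"x":0.1,"y":0,"z":3.3,"rx":0,"ry":0,"rz":0,"grip":0.9}]' 40
python3 -m jog '[{"x":0,"y":0,"z":0.1,"rx":0,"ry":0,"rz":0,"grip":0.9},{"x":0,"y":0,"z":0.2,"rx":0,"ry":0,"rz":0,"grip":0.9},{"x":0,"y":0,"z":0.25,"rx":0,"ry":0,"rz":0,"grip":0.9},{"x":0,"y":0,"z":0.25,"rx":0,"ry":0,"rz":0,"grip":0.9}]' 40
```

```text
t: 30.02
position: [0.4733, 0.0274, 0.1402]
tool_rot: [180.0, -0.0, -0.0]
force: [0.4, 0.1, -0.9]
gripper_width: 0.265
t: 30.52
position: [0.4735, 0.0274, 0.1382]
tool_rot: [-180.0, -0.0, -0.0]
force: [-1.0, -0.9, 5.0]
gripper_width: 0.261
```

```bash
python3 -m jog '[{"x":0,"y":0,"z":0,"rx":0,"ry":0,"rz":0,"grip":0.5},{"x":0,"y":0,"z":0,"rx":0,"ry":0,"rz":0,"grip":0.3},{"x":0,"y":0,"z":0,"rx":0,"ry":0,"rz":0,"grip":0},{"x":0,"y":0,"z":0,"rx":0,"ry":0,"rz":0,"grip":0},{"x":0,"y":0,"z":-4,"rx":0,"ry":0,"rz":0,"grip":0},{"x":0,"y":0,"z":-8,"rx":0,"ry":0,"rz":0,"grip":0},{"x":0,"y":0,"z":-10,"rx":0,"ry":0,"rz":0,"grip":0},{"x":0,"y":0,"z":-10,"rx":0,"ry":0,"rz":0,"grip":0}]' 40
python3 - <<'E'
from h import *
s=get_state();print(s["position"],s["force"],s["gripper_width"])
im,d,W=cloud("wrist")
print("flange",obj(W,(.472,.029),.042,.155,.169),"knob",obj(W,(.472,.029),.02,.184,.196))
m=np.isfinite(W[...,0])&(np.hypot(W[...,0]-.472,W[...,1]-.029)<.035)&(abs(W[...,2]-.162)<.004);p=W[m]
print(np.linalg.lstsq(np.c_[p[:,:2]-[.472,.029],np.ones(len(p))],p[:,2],rcond=None)[0])
im,d,W=cloud("side");cv2.imwrite("pics/s14.png",cv2.resize(im[100:340,170:400],None,fx=2.5,fy=2.5)[...,::-1])
E
```

```text
t: 31.52
position: [0.4743, 0.0274, 0.2389]
tool_rot: [-180.0, -0.2, -0.0]
force: [-0.0, -0.4, -0.1]
gripper_width: 1.0
[0.47428157 0.02744848 0.23889654] [-0.01974128 -0.38588606 -0.05948977] 0.9998742533739964
flange {'n': 5931, 'circ': array([0.4723, 0.0289, 0.0341]), 'med': array([0.4779, 0.0287, 0.162 ]), 'mid': array([0.4729, 0.0288, 0.1619]), 'ext': array([0.0638, 0.0632, 0.0035])} knob {'n': 1141, 'circ': array([0.4727, 0.0288, 0.012 ]), 'med': array([0.4734, 0.0286, 0.1899]), 'mid': array([0.4729, 0.0286, 0.1881]), 'ext': array([0.0221, 0.022 , 0.0067])}
[-0.00148226  0.00063879  0.16198784]
```

View pics/s14.png

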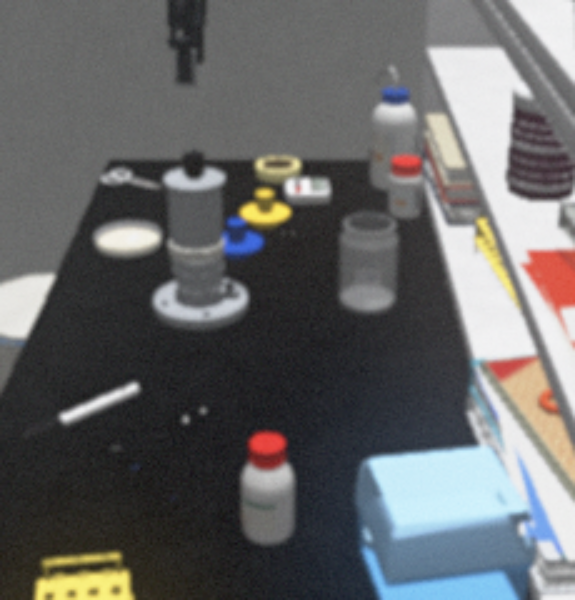

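The stack stands upright with the lid, knob up, at (194,165). The jar at (368,262) and the bottle at (268,490) are upright, and the gripper is clear. I'm handing in.

```bash
python3 -c "
from bench import close_job
print(close_job())"
```

```text
the job is handed in; nothing more can be done
None
```

The filter unit is assembled on the stand in the order asked (support, disc holder, tube, lid) and I handed it in at about 31.6 s.

**Seating checks:** each part was measured after release, before the next was added. All sat level and on the stand's axis to within about 2 mm.

| Surface | Measured z | Nominal z |
|---|---|---|
| Support rim | 71.7 mm | 72 mm |
| Disc holder flange top | 86.1 mm | 86 mm |
| Tube rim | 155.6 mm | 156 mm |
| Lid flange | 162.0 mm | 162 mm |
| Lid knob top | 189.9 mm | 190 mm |

The last side view showed the stack upright, the jar and bottle standing, and the open gripper clear above. The largest contact force I read was about 14 N.

**Disagreements:**
- **Fingertip position:** the tips are about 30–40 mm behind the reported TCP, not 11 mm ahead of it as described. My first closure on the support therefore closed above it, touching nothing. I corrected the height from the wrist depth image and all later grasps held.
- **Pose readings after fast moves:** these ran up to about 6 mm off the commanded pose, so I mostly let the arm settle before measuring.

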